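# Fold down the bench hook and hang up the inspection magnifier

## Robot

A 7-joint arm with a two-finger parallel gripper is mounted at the origin on the work surface. World frame = base frame: x ahead of the robot, y to its left, z up, the work surface at z = 0. Lengths are in mm, angles in rad, forces in N, time in s.
With the tool pointing down it reaches from about 400 to 875 mm from the base axis. Payload 4.4 kg.
Tool frame: the origin (TCP) lies midway between the tips of the shut fingers; the grasp point (between the pads) lies ctrl.grip_depth behind it (ctrl.grip_depth is the distance from the TCP to the grasp point, in mm); z points along the fingers, y is the line along which they close (so a half turn about z gives the same grasp; the last joint's range is limited). The gripper opens to 85 mm and grips with 20 to 120 N. Pads are 22 mm wide; open, the fingers measure 114 mm over their backs; the gripper's body (76 mm by 85 mm) begins 54 mm behind the grasp point. The pads swing forward as they close: fully open they stand 13 mm farther back than shut.
Start: joints at [-1.238, 0.628, 0.038, 1.517, -0.027, 0.996, -0.02], TCP at [252.381, 599.017, 231.313] pointing down, gripper open.
Joint ranges: [-3.06, 3.06], [-0.37, 2.12], [-1.25, 1.32], [0.18, 2.47], [-1.1, 4.24], [0.23, 1.98], [-2.94, 2.94]. Speed limits (rad/s): [2.57, 2.57, 3.14, 3.14, 3.14, 3.14, 3.14].

## Interface

Orientations are given as [roll, pitch, yaw] about the fixed x, y, z axes, in that order (R = Rz(yaw) Ry(pitch) Rx(roll)).
In Python, from cell import ctrl gives the robot as it stands.
- The arm moves only by the tool carry_out, never from a script. Its argument "deltas" is one flat list of numbers, 7 for each row, row after row: the turn, a rotation vector about the tool's x, y, z in degrees, then the shift along the tool's x, y, z in m, then the closure, from -1 (fully open) to 1 (shut). In form: [wx, wy, wz, dx, dy, dz, claw, wx, wy, wz, dx, dy, dz, claw, ...]. A call has 1 to 12 rows; each row shifts and turns the commanded pose from where the row before left it, along the tool's axes as they then stand; what a row does not reach is not made up. A row lasts 1/8 s, in which the tool goes at most 62.5 mm and 10.7 degrees, less where a joint would pass 70% of its speed; a pose out of reach is approached as far as the arm can. A call with a gripper value outside its range is refused whole. The fingers move at their own pace and stop on an object; the grip force is fixed at half the most. Time passes only in rows, so rows that do not move let the fingers close. It gives the time, the measured TCP pose, the force, the opening and the grip force at its end, in the units of the state.
- ctrl.read_state(): the state, without advancing time (a new reading comes with each control period).
- ctrl.get_image(name): name is "scene" or "top" or "wrist"; returns the picture (400x640x3 uint8, red, green, blue); there is no depth.
- ctrl.calibration(name): a dict with "mtx" (3x3 intrinsics, pixels), "R" (3x3) and "t" (3): a world point X has camera coordinates R X + t. Camera axes: x right, y down, z forward; pixel columns grow to the right and rows downward; lengths in mm; the calibration is good to about 2 mm. A picture is of the moment at which its call begins: read the wrist's pose just before it. calibration takes no time and is no camera call; for the wrist camera it gives the pose at the moment of the call.
- ctrl.finish_job(): hands the job in; it is judged then, once.
The state is a dict: "clock": time; "qpos": joint angles; "qd": joint speeds; "tau": joint torques, N m; "eef_pos": TCP position; "tool_rot": TCP orientation; "force": force on the tool from outside, world axes, zero at the start; "torque": the same for the moment, N m; "width": finger opening in mm; "gripper_force": force on a finger pad.
Only numpy, scipy, OpenCV 4.12 (cv2) and the standard library are available. Lean on these libraries where they do the work, as an engineer would, in place of code of your own. Each camera call takes 0.05 s, during which the arm holds its last target. There are 200 camera calls.

## Task

Fold the hook on the white upright down until it rests on its stop, without slamming it. Then hang the hand magnifier on it by the steel ring at the end of its handle, easing it down so that it ends hanging straight and still, lens lowest: do not let it swing free or knock. Leave the other things on the bench where they are.

Things in the scene. Friction and masses are not known exactly. Their poses are not given: they have to be found in the camera images.
- upright: White upright panel, 340 mm wide, 440 high, fixed. Origin on its face at bench level under the hook; x level out of the face, z up. A shelf (underside 440 high, 420 long, 60 out from the face) lies above: a gripper pointing straight down cannot reach the folded hook; lean it 35-45 degrees, its body away from the face. Socket box on the face at y = -125 mm (75 wide, 36 deep, top 180 high).
- hook (a joint): Angle of the folding hook: 0 = folded up flat along the face, 1.571 = fully down on its stop, arm level out of the face. It stays where it is left (friction about 0.1 N m, some 2 N at the end of the arm). Pinched, the bar turns only stiffly in the finger pads: pull it partly off the face, then push it down from behind or above.
- hook_hinge (a point): Centre of the hook's pin, 24 mm out from the panel face, 240 above the bench. Axes turn with the hook: z along the arm from pin to bend, y along the pin (= upright's y). Folded: z up, x out of the face. Fully down: z out, x down. Cheeks beside the pin reach 34 out from the face, 12 above and below the pin, 30 apart outside. A back plate behind the hook is 4 thick, 44 wide.
- hook_arm (a point): Point on the axis of the hook's arm, 30 mm from the pin (axes as hook_hinge). Arm: round steel bar 10 mm thick, 55 from pin to bend, then 18 bent by 45 degrees (towards +z and -x: to the face when folded, upward when down). Folded, the arm stands upright 24 out from the face, free at both sides: pinch it across its sides.
- hook_tip (a point): Centre of the 13 mm ball at the end of the bent tip: in the hook's axes 67.7 mm along z and -12.7 mm along x from the pin.
- magnifier: Hand magnifier lying flat on the bench, 110 to 195 g, 209 mm long. Origin on the underside below the handle's middle; x along the handle from the lens to the ring, z up through the lens. Its middle plane is 9 mm above its underside. Let go on the hook at a slant, it swings for many seconds.
- handle (a point): Middle of the magnifier's black flat-sided handle, 9 mm above its underside: 20 mm wide, 18 mm high, from x = -34 to 54 mm. The centre of mass lies about 24 mm from here towards the lens.
- ring (a point): Centre of the steel ring, 75 mm from the handle's middle along x. Ring of 6 mm round wire, clear opening 28 mm, outside 40 mm, lying in the magnifier's middle plane (its axis is the magnifier's z).
- lens (a point): Centre of the lens in its steel rim, 78 mm from the handle's middle along -x; rim 72 mm outside, 18 mm high.
- cutters: Side cutters with two dark blue handles, lying flat, 125 mm long, 60 mm wide, 12 mm high. Leave alone.
- brush: Black antistatic brush, lying flat, 165 mm long, 34 mm wide, 10 mm high. Leave alone.
- board_a: Green power supply board with aluminium heat sinks, 110 x 70 mm, 30 mm high. Leave alone.
- board_b: A second such board. Leave alone.
- bottle: White bottle with a grey cap, 44 mm across, 100 mm high. Leave alone.
- heatsink: Loose finned aluminium heat sink, 60 x 36 mm, 26 mm high. Leave alone.
Things that resemble listed ones, but are neither listed nor needed, are in the scene too. Leave any blue or orange look-alike of the magnifier alone.

How it is judged:
By the outcome, as a careful person would: the job done as asked, in the order asked, and still so for the second after the job is handed in, with the robot touching nothing.
It also fails if it takes over 72 s, if anything falls off the work surface, if the arm or the gripper's body presses on something with over 40 N, if the wrist force passes 120 N, or if a joint passes its speed limit or range.

## Working session

There is one attempt and no reset: what is moved stays moved. The work goes in short steps, Python scripts to look and compute and a tool call to move; the robot and the scene stay as the last step left them, time stands still between calls to the robot, and variables do not carry over. Pictures are saved under pics/ and viewed, at most 10 in all, crops included, and the job is handed in when it is done.

Besides the shell and the picture viewer there is one more tool, called as a command line: name --argument value ..., lists and objects as JSON in quotes. carry_out: Moves the arm, as the interface text tells. Its arguments: {"type":"object","properties":{"deltas":{"type":"array"}},"required":["deltas"]}

```bash
ls; mkdir -p pics; python3 - <<'E'
from cell import ctrl
import cv2,numpy as np
np.set_printoptions(precision=3,suppress=True)
for n in("scene","top"):
    cv2.imwrite(f"pics/{n}0.png",cv2.cvtColor(ctrl.get_image(n),cv2.COLOR_RGB2BGR))
    c=ctrl.calibration(n);print(n,c["mtx"],c["R"],c["t"])
c=ctrl.calibration("wrist");print(c)
print(ctrl.read_state(),ctrl.grip_depth)
E
```

```text
pics
scene [[455.52    0.    321.063]
 [  0.    455.52  202.46 ]
 [  0.      0.      1.   ]] [[ 0.437 -0.899  0.007]
 [-0.854 -0.418 -0.311]
 [ 0.282  0.13  -0.951]] [-204.836  498.883 1128.629]
top [[463.899   0.    319.071]
 [  0.    463.899 202.362]
 [  0.      0.      1.   ]] [[-0.011 -1.     0.011]
 [-0.995  0.01  -0.101]
 [ 0.101 -0.012 -0.995]] [  22.951  516.017 1169.915]
{'mtx': array([[286.756,   0.   , 320.623],
       [  0.   , 286.756, 196.189],
       [  0.   ,   0.   ,   1.   ]]), 'R': array([[ 0.388,  0.922, -0.002],
       [ 0.882, -0.371,  0.291],
       [ 0.268, -0.114, -0.957]]), 't': array([-649.276,  -39.172,  380.46 ])}
{'clock': 0.1, 'qpos': array([-1.238,  0.629,  0.038,  1.518, -0.027,  0.996, -0.02 ]), 'qd': array([-0.001, -0.003, -0.001, -0.001,  0.001, -0.   ,  0.001]), 'tau': array([  0.003, -56.454,   1.231, -19.398,   0.011,   0.005,  -0.   ]), 'eef_pos': array([252.15 , 598.5  , 230.501]), 'tool_rot': array([-3.14 ,  0.   ,  2.743]), 'force': array([ 0.668,  1.045, -0.312]), 'torque': array([-0.023, -0.009, -0.011]), 'gripper_force': 0.0, 'width': 85.72674042172116} 18.700000000000003
```

View pics/scene0.png

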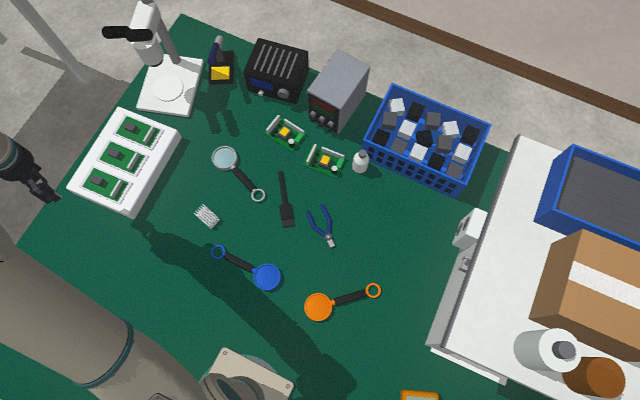

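View pics/top0.png

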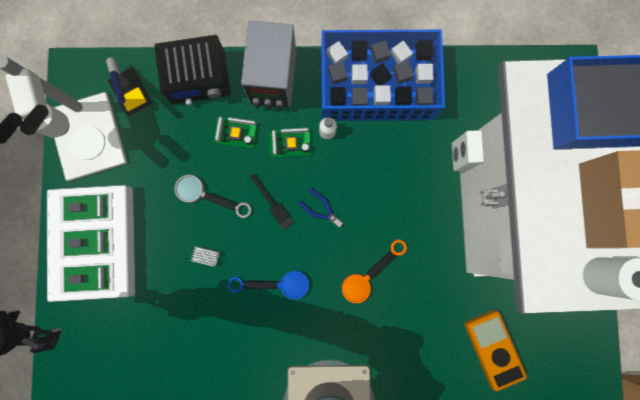

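Top view: real magnifier has lens at about (189,189) and ring at (243,210); the folded hook is about (492,196) on the panel at right, facing +y. I'll enlarge both in both views.

```bash
python3 - <<'E'
import cv2,numpy as np
s=cv2.imread("pics/scene0.png");t=cv2.imread("pics/top0.png")
def crop(im,u,v,w,h,k): return cv2.resize(im[v:v+h,u:u+w],None,fx=k,fy=k,interpolation=cv2.INTER_CUBIC)
A=np.hstack([crop(s,200,135,80,75,5),crop(t,165,165,100,75,4)])
B=np.hstack([crop(s,440,230,50,37,8)[:296],crop(t,470,178,50,37,8)[:296]])
cv2.imwrite("pics/c1.png",np.vstack([A[:300],B]))
E
```

```text
Traceback (most recent call last):
ValueError: all the input array dimensions except for the concatenation axis must match exactly, but along dimension 0, the array at index 0 has size 375 and the array at index 1 has size 300
```

```bash
python3 - <<'E'
import cv2,numpy as np
s=cv2.imread("pics/scene0.png");t=cv2.imread("pics/top0.png")
def crop(im,u,v,w,h,k): return cv2.resize(im[v:v+h,u:u+w],None,fx=k,fy=k,interpolation=cv2.INTER_CUBIC)
A=np.hstack([crop(s,200,140,80,60,5),crop(t,175,165,80,60,5)])
B=np.hstack([crop(s,440,230,50,37,8),crop(t,470,178,50,37,8)])
cv2.imwrite("pics/c1.png",np.vstack([A,B]))
E
```

```text
(no output)
```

View pics/c1.png

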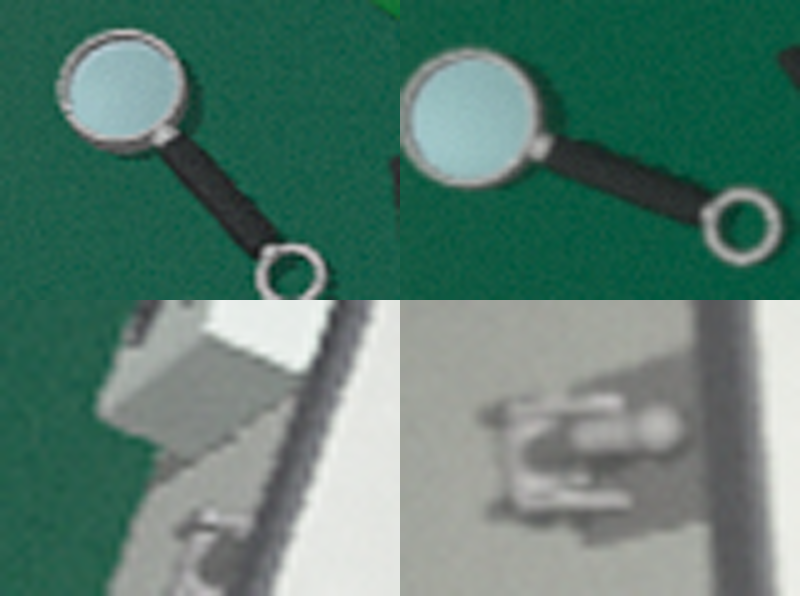

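Crop: magnifier lens at scene (224.6,158.4)/top (189.6,188.6); ring at scene (258.2,194.6)/top (243.4,210.2). Hook is folded, ball at top (502.5,194), cheeks about (482–497,191–204).

```bash
cat > h.py <<'E'
from cell import ctrl
import cv2,numpy as np
from scipy.spatial.transform import Rotation as Ro
np.set_printoptions(precision=3,suppress=True)
def P(c): return c["mtx"]@np.c_[c["R"],c["t"]]
def tri(c1,p1,c2,p2):
    X=cv2.triangulatePoints(P(c1),P(c2),np.array(p1,float)[:,None],np.array(p2,float)[:,None]).ravel()
    return X[:3]/X[3]
def proj(c,X):
    x=P(c)@np.append(X,1); return x[:2]/x[2]
def onz(c,p,z):
    C=-c["R"].T@c["t"]; d=c["R"].T@np.linalg.inv(c["mtx"])@np.append(p,1)
    return C+d*(z-C[2])/d[2]
def pose():
    s=ctrl.read_state(); return Ro.from_euler("xyz",s["tool_rot"]),np.array(s["eef_pos"]),s
def shot(n,f):
    c=ctrl.calibration(n); im=cv2.cvtColor(ctrl.get_image(n),cv2.COLOR_RGB2BGR); cv2.imwrite(f"pics/{f}.png",im)
    np.savez(f"pics/{f}.npz",**c); return c,im
def goto(Rt,pt,R=None,p=None):
    "one screw-free step (rot vector deg, shift m) in tool axes from the measured pose, and rows needed"
    if R is None: R,p,_=pose()
    w=(R.inv()*Rt).as_rotvec(degrees=True); d=R.inv().apply(np.array(pt)-p)
    print("turn",w,"shift mm",d,"rows>=",max(np.linalg.norm(w)/10,np.linalg.norm(d)/55))
def rows(Rt,pt,n,q=None):
    "n equal rows: straight line of TCP with steady rotation"
    R,p,_=pose(); w=(R.inv()*Rt).as_rotvec()/n; st=(np.array(pt)-p)/n
    # shift may act before the turn or after: constant world step in the tool axes of row start
    for i in range(n):
        Ri=R*Ro.from_rotvec(w*i); print(np.r_[np.degrees(w),Ri.inv().apply(st)/1000].round(4).tolist())
E
python3 - <<'E'
from h import *
cs=ctrl.calibration("scene");ct=ctrl.calibration("top")
L=tri(cs,(224.6,158.4),ct,(189.6,188.6));r=tri(cs,(258.2,194.6),ct,(243.4,210.2))
print("lens",L,"ring",r,np.linalg.norm(L-r))
print("z=9:",[onz(c,p,9) for c,p in((cs,(224.6,158.4)),(ct,(189.6,188.6)),(cs,(258.2,194.6)),(ct,(243.4,210.2)))])
print("ball",onz(ct,(502.5,194),307.7))
print("panel base",onz(ct,(460,145),0),onz(ct,(467,272),0),"shelf edge",onz(ct,(503,62),440),onz(ct,(521,310),440))
c=ctrl.calibration("wrist");R,p,_=pose()
print("cam in tool: pos",R.inv().apply(-c["R"].T@c["t"]-p),"axes rows",c["R"]@R.as_matrix())
E
```

```text
lens [557.889 355.836   6.86 ] ring [499.123 212.385  19.019] 155.498190632721
z=9: [array([557.326, 354.903,   9.   ]), array([557.533, 355.353,   9.   ]), array([502.201, 214.366,   9.   ]), array([499.416, 214.644,   9.   ])]
ball [ 500.672 -342.469  307.7  ]
panel base [ 669.364 -361.802    0.   ] [ 332.743 -365.97     0.   ] shelf edge [ 716.78  -300.685  440.   ] [ 292.46  -308.719  440.   ]
cam in tool: pos [  73.599    0.144 -143.855] axes rows [[ 0.     1.    -0.   ]
 [-0.957  0.    -0.291]
 [-0.291  0.     0.957]]
```

```bash
cat >> h.py <<'E'
def Rtool(lean,n=(-0.016,1)):
    "tool leaning `lean` deg from vertical, pointing to the face; y along the face, x out/down"
    n=np.array([*n,0.])/np.linalg.norm(n);u=np.array([0,0,1.]);a=np.radians(lean)
    z=-np.sin(a)*n-np.cos(a)*u; x=np.cos(a)*n-np.sin(a)*u
    return Ro.from_matrix(np.c_[x,np.cross(z,x),z])
E
python3 - <<'E'
from h import *
rows(Rtool(0),(480,180,340),12)
E
```

```text
[-0.007, 0.0046, 5.5195, -0.031, -0.0248, -0.0091]
[-0.007, 0.0046, 5.5195, -0.0333, -0.0217, -0.0091]
[-0.007, 0.0046, 5.5195, -0.0352, -0.0184, -0.0091]
[-0.007, 0.0046, 5.5195, -0.0368, -0.0149, -0.0091]
[-0.007, 0.0046, 5.5195, -0.0381, -0.0113, -0.0091]
[-0.007, 0.0046, 5.5195, -0.039, -0.0076, -0.0091]
[-0.007, 0.0046, 5.5195, -0.0395, -0.0038, -0.0091]
[-0.007, 0.0046, 5.5195, -0.0397, 0.0, -0.0091]
[-0.007, 0.0046, 5.5195, -0.0395, 0.0039, -0.0091]
[-0.007, 0.0046, 5.5195, -0.039, 0.0076, -0.0091]
[-0.007, 0.0046, 5.5195, -0.0381, 0.0113, -0.0091]
[-0.007, 0.0046, 5.5195, -0.0368, 0.015, -0.0091]
```

carry_out --deltas '[0,0,5.5,-0.031,-0.025,-0.009,-1,0,0,5.5,-0.033,-0.022,-0.009,-1,0,0,5.5,-0.035,-0.018,-0.009,-1,0,0,5.5,-0.037,-0.015,-0.009,-1,0,0,5.5,-0.038,-0.011,-0.009,-1,0,0,5.5,-0.039,-0.008,-0.009,-1,0,0,5.5,-0.0395,-0.004,-0.009,-1,0,0,5.5,-0.04,0,-0.009,-1,0,0,5.5,-0.0395,0.004,-0.009,-1,0,0,5.5,-0.039,0.008,-0.009,-1,0,0,5.5,-0.038,0.011,-0.009,-1,0,0,5.5,-0.037,0.015,-0.009,-1]'

```text
clock: 1.6
eef_pos: [480.7, 179.1, 339.3]
tool_rot: [-3.141, 0.0, 1.588]
force: [0.3, 1.1, -0.1]
width: 85.2
gripper_force: 0.0
```

```bash
python3 - <<'E'
from h import *
_,p,s=pose();print(p,s["tool_rot"],s["qpos"])
rows(Rtool(40),(501,-270,350),12)
E
```

```text
[480.702 179.107 339.349] [-3.141  0.     1.588] [-0.723  0.338  0.431  1.747 -0.157  1.091 -0.223]
[-0.0011, -3.3329, 0.0059, -0.0374, 0.0011, -0.0009]
[-0.0011, -3.3329, 0.0059, -0.0374, 0.0011, 0.0013]
[-0.0011, -3.3329, 0.0059, -0.0373, 0.0011, 0.0035]
[-0.0011, -3.3329, 0.0059, -0.037, 0.0011, 0.0056]
[-0.0011, -3.3329, 0.0059, -0.0366, 0.0011, 0.0078]
[-0.0011, -3.3329, 0.0059, -0.0361, 0.0011, 0.0099]
[-0.0011, -3.3329, 0.0059, -0.0355, 0.0011, 0.012]
[-0.0011, -3.3329, 0.0059, -0.0347, 0.0011, 0.014]
[-0.0011, -3.3329, 0.0059, -0.0339, 0.0011, 0.016]
[-0.0011, -3.3329, 0.0059, -0.0329, 0.0011, 0.018]
[-0.0011, -3.3329, 0.0059, -0.0318, 0.0011, 0.0198]
[-0.0011, -3.3329, 0.0059, -0.0306, 0.0011, 0.0217]
```

carry_out --deltas '[0,-3.3,0,-0.0374,0.001,-0.001,0,0,-3.3,0,-0.0374,0.001,0.001,0,0,-3.3,0,-0.0373,0.001,0.0035,0,0,-3.4,0,-0.037,0.001,0.0055,0,0,-3.3,0,-0.0366,0.001,0.008,0,0,-3.3,0,-0.036,0.001,0.01,0,0,-3.4,0,-0.0355,0.001,0.012,0,0,-3.3,0,-0.0347,0.001,0.014,0,0,-3.3,0,-0.034,0.001,0.016,0,0,-3.4,0,-0.033,0.001,0.018,0,0,-3.3,0,-0.032,0.001,0.02,0,0,-3.3,0,-0.0306,0.001,0.0217,0]'

```text
clock: 3.1
eef_pos: [501.5, -270.0, 349.4]
tool_rot: [-3.141, 0.698, 1.592]
force: [-0.6, 0.1, 0.1]
width: 43.0
gripper_force: 0.0
```

```bash
python3 - <<'E'
from h import *
_,p,s=pose();print(p,s["tool_rot"],s["qpos"])
c,im=shot("wrist","w1")
print([proj(c,X) for X in((501,-341,270),(501,-341,240),(501,-354,307))])
cv2.imwrite("pics/w1c.png",cv2.resize(im[60:360,120:520],None,fx=2,fy=2,interpolation=cv2.INTER_CUBIC))
E
```

```text
[ 501.475 -269.953  349.415] [-3.141  0.698  1.592] [-0.49   0.457  0.763  1.897  0.521  0.81  -0.132]
[array([317.749, 196.874]), array([317.922, 170.898]), array([317.329, 240.218])]
```

View pics/w1c.png

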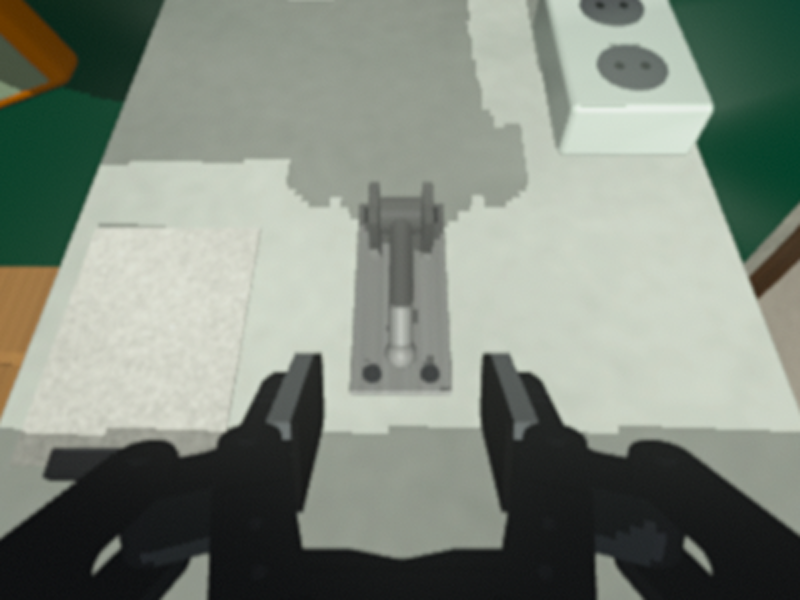

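Wrist view: hook folded; ball at (320.5,237.5), bend (320,212.5), pin (321.5,167.5) full-image px. Move nearer for a second view.

```bash
python3 - <<'E'
from h import *
w=dict(np.load("pics/w1.npz"));ct=ctrl.calibration("top")
print("ball",tri(w,(320.5,237.5),ct,(502.5,194)))
print("pin top crop", tri(w,(321.5,167.5),ct,(470+500/8-40/8*0-38,178+152/8)))
goto(Rtool(40),(504,-270-18,300))
rows(Rtool(40),(504,-250,300),3)
E
```

```text
ball [ 501.305 -341.698  309.748]
pin top crop [ 504.618 -361.058  219.518]
turn [-0.113  0.219  0.089] shift mm [21.044  4.317 47.166] rows>= 0.9423302232956636
[-0.0376, 0.073, 0.0296, 0.0167, 0.0016, 0.0075]
[-0.0376, 0.073, 0.0296, 0.0167, 0.0016, 0.0076]
[-0.0376, 0.073, 0.0296, 0.0167, 0.0016, 0.0076]
```

carry_out --deltas '[0,0,0,0.02,-0.025,0,0,0,0,0,0.02,-0.025,0,0,0,0,0,0.02,-0.025,0,0,0,0,0,0.01,0,0,0]'

```text
clock: 3.65
eef_pos: [423.6, -216.0, 303.8]
tool_rot: [-3.138, 0.695, 1.593]
force: [0.4, 0.2, -0.2]
width: 42.6
gripper_force: 0.0
```

```bash
python3 - <<'E'
from h import *
_,p,s=pose();print(p,s["tool_rot"])
c,im=shot("wrist","w2")
H=np.array([501.3,-341.7,309.7])
u=proj(c,H);print(u,proj(c,H+(2,12.7,-67.7)))
a,b=int(u[0])-80,int(u[1])-110
print(a,b)
w1=cv2.imread("pics/w1.png")
k=lambda i,a,b:cv2.resize(i[b:b+150,a:a+100],None,fx=4,fy=4,interpolation=cv2.INTER_CUBIC)
cv2.imwrite("pics/w2c.png",np.hstack([k(w1,270,120),k(im,a,b)]))
E
```

```text
[ 423.555 -216.009  303.814] [-3.138  0.695  1.593]
[402.198 309.226] [397.086 235.6  ]
322 199
```

View pics/w2c.png

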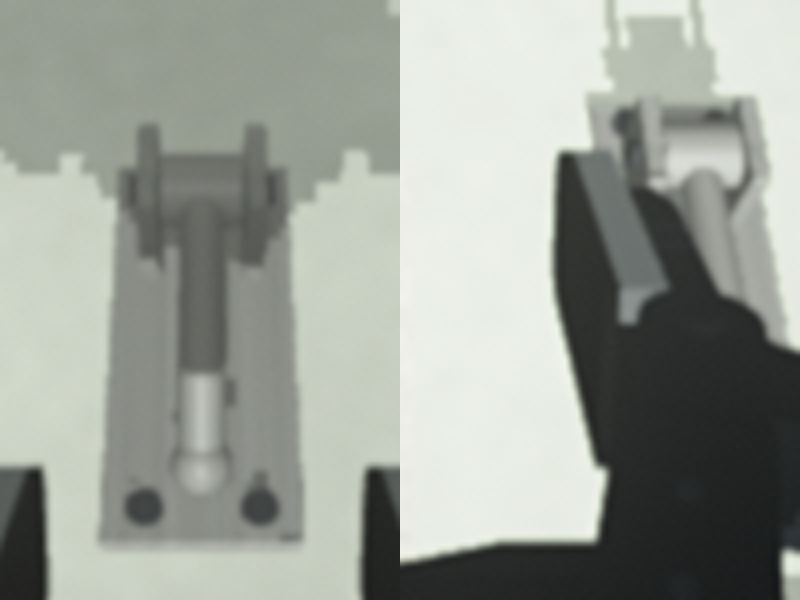

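```bash
python3 - <<'E'
from h import *
w1=dict(np.load("pics/w1.npz"));w2=dict(np.load("pics/w2.npz"));ct=ctrl.calibration("top")
X=tri(w1,(320.6,166.5),w2,(398,236.5));print("pin",X,proj(ct,X))
X=tri(w1,(320.6,166.5),w2,(397,237.5));print("pin",X,proj(ct,X))
for pin in ([502,-341,240],[502,-335,240],[502,-330,240]):
    pin=np.array(pin);print([ (proj(c,pin),proj(c,pin+(0,-12.7,67.7))) for c in(w1,w2,ct)])
E
```

```text
pin [ 503.761 -329.503  243.237] [484.032 196.227]
pin [ 503.294 -329.95   243.557] [484.307 196.427]
[(array([318.953, 170.912]), array([318.468, 240.821])), (array([392.773, 238.818]), array([399.35 , 309.773])), (array([488.902, 197.171]), array([508.11 , 193.278]))]
[(array([319.054, 167.003]), array([318.569, 237.92 ])), (array([394.122, 236.341]), array([400.955, 308.381])), (array([486.091, 197.199]), array([505.095, 193.308]))]
[(array([319.141, 163.635]), array([318.657, 235.41 ])), (array([395.282, 234.212]), array([402.34 , 307.179])), (array([483.748, 197.222]), array([502.582, 193.333]))]
```

```bash
python3 - <<'E'
from h import *
ct=ctrl.calibration("top");g=cv2.cvtColor(cv2.imread("pics/top0.png"),cv2.COLOR_BGR2GRAY).astype(float)
g=cv2.GaussianBlur(g,(3,3),0);pts=[]
for v in range(75,300,5):
    d=np.diff(g[v,490:530]); i=d.argmax(); pts.append((490.5+i,v))   # dark band -> white top
pts=np.array(pts);
W=np.array([onz(ct,p,450) for p in pts]);
for _ in range(4):
    k=np.polyfit(W[:,0],W[:,1],1);r=abs(W[:,1]-np.polyval(k,W[:,0]));W=W[r<max(2,1.5*np.median(r))]
print("edge slope deg",np.degrees(np.arctan(k[0])),len(W),np.polyval(k,503))
rows(Rtool(40),(503.3,-292.6,328),3)
E
```

```text
edge slope deg 1.3193463726502366 45 -304.1161353787087
[0.0604, -0.0562, 0.1133, -0.0256, 0.0253, 0.0106]
[0.0604, -0.0562, 0.1133, -0.0255, 0.0254, 0.0106]
[0.0604, -0.0562, 0.1133, -0.0254, 0.0254, 0.0106]
```

carry_out --deltas '[0,0,0.2,-0.0255,0.0255,0.0106,0,0,0,0.2,-0.0255,0.0255,0.0106,0,0,0,0,-0.0254,0.0255,0.0106,0,0,0,0,0,0,0,0]'

```text
clock: 4.2
eef_pos: [505.6, -297.2, 331.0]
tool_rot: [3.131, 0.699, 1.577]
force: [-0.0, 1.0, -0.2]
width: 42.9
gripper_force: 0.0
```

```bash
python3 - <<'E'
from h import *
print(pose()[1])
c,im=shot("wrist","w3")
pin=np.array([503.3,-332.5,240.5])
print(proj(c,pin),proj(c,pin+(0,-12.7,67.7)))
k=lambda i,a,b:cv2.resize(i[b:b+200,a:a+250],None,fx=3,fy=3,interpolation=cv2.INTER_CUBIC)
cv2.imwrite("pics/w3c.png",k(im,200,100))
goto(Rtool(40),(503.3,-337.6,274.4))
E
```

```text
[ 505.583 -297.212  331.048]
[315.538 162.056] [315.469 244.238]
turn [ 0.152 -0.048 -0.348] shift mm [ 3.699 -1.775 69.42 ] rows>= 1.2643897699842395
```

View pics/w3c.png

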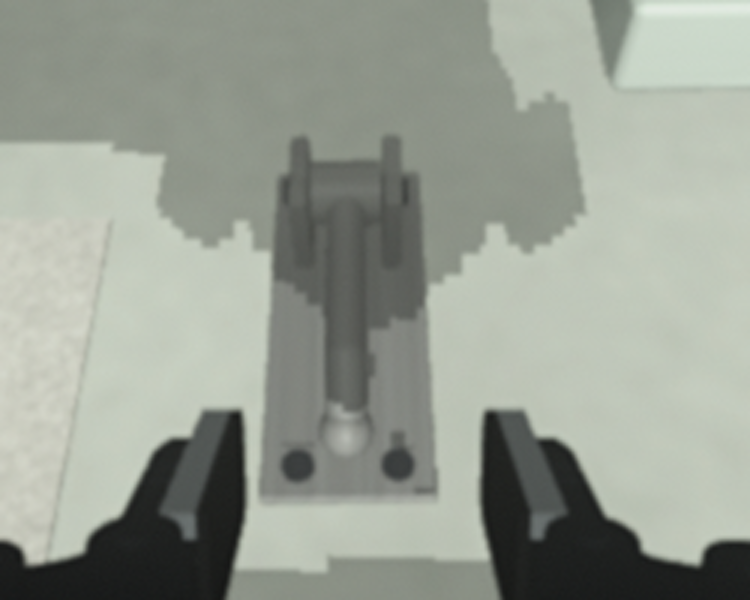

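View w3: ball (315,245.7), pin (315.7,163.3), within 1.5 px of prediction. Go in and pinch.

carry_out --deltas '[0,0,-0.3,0.003,-0.0018,0.025,0,0,0,0,0,0,0.025,0,0,0,0,0,0,0.014,0,0,0,0,0,0,0.006,0,0,0,0,0,0,0,0.5,0,0,0,0,0,0,1,0,0,0,0,0,0,1,0,0,0,0,0,0,1,0,0,0,0,0,0,1]'

```text
clock: 5.38
eef_pos: [502.3, -336.9, 274.3]
tool_rot: [3.14, 0.696, 1.588]
force: [-2.1, 4.6, 6.1]
width: 8.5
gripper_force: 59.1
```

```bash
cat >> h.py <<'E'
PIN=np.array([503.3,-333,240.5])
def arc(deg,n,claw):
    "rows turning the tool with the hook about the pin by deg (towards down)"
    R,p,_=pose(); ax=-Rtool(0).as_matrix()[:,1]; out=[]
    for i in range(n):
        q=Ro.from_rotvec(ax*np.radians(deg/n)); p2=PIN+q.apply(p-PIN); R2=q*R
        out+=[*(R.inv()*R2).as_rotvec(degrees=True).round(2),*(R.inv().apply(p2-p)/1000).round(4),claw]; R,p=R2,p2
    print([float(v) for v in out],"end",p,R.as_euler("xyz"))
E
python3 - <<'E'
from h import *
_,p,s=pose();print(p,s["width"],s["gripper_force"],s["force"],s["qpos"])
arc(30,10,1)
E
```

```text
[ 502.281 -336.914  274.348] 8.47091730505417 59.06168594956398 [-2.115  4.566  6.082] [-0.318  0.587  0.741  1.959  0.537  0.559 -0.13 ]
[0.0, -3.0, -0.01, 0.0013, 0.0, -0.0013, 1.0, 0.0, -3.0, -0.01, 0.0013, 0.0, -0.0013, 1.0, 0.0, -3.0, -0.01, 0.0013, 0.0, -0.0013, 1.0, 0.0, -3.0, -0.01, 0.0013, 0.0, -0.0013, 1.0, 0.0, -3.0, -0.01, 0.0013, 0.0, -0.0013, 1.0, 0.0, -3.0, -0.01, 0.0013, 0.0, -0.0013, 1.0, 0.0, -3.0, -0.01, 0.0013, 0.0, -0.0013, 1.0, 0.0, -3.0, -0.01, 0.0013, 0.0, -0.0013, 1.0, 0.0, -3.0, -0.01, 0.0013, 0.0, -0.0013, 1.0, 0.0, -3.0, -0.01, 0.0013, 0.0, -0.0013, 1.0] end [ 502.002 -319.47   271.761] [-3.141  1.22   1.591]
```

carry_out --deltas '[0,-3,0,0.0013,0,-0.0013,1,0,-3,0,0.0013,0,-0.0013,1,0,-3,0,0.0013,0,-0.0013,1,0,-3,0,0.0013,0,-0.0013,1,0,-3,0,0.0013,0,-0.0013,1]'

```text
clock: 6.0
eef_pos: [502.1, -327.8, 274.2]
tool_rot: [3.139, 0.96, 1.587]
force: [-1.8, -1.9, -0.8]
width: 8.0
gripper_force: 60.0
```

```bash
python3 - <<'E'
from h import *
_,p,s=pose();print(p,s["width"],s["gripper_force"],s["force"],s["torque"],s["qpos"])
E
```

```text
[ 502.081 -327.844  274.242] 7.958584586119267 60.04217952489853 [-1.808 -1.913 -0.843] [ 1.116  0.196 -0.304] [-0.58   0.819  1.008  2.054  0.688  0.435 -0.428]
```

carry_out --deltas '[0,-3,0,0.0013,0,-0.0013,1,0,-3,0,0.0013,0,-0.0013,1,0,0,0,0,0,0,0.4,0,0,0,0,0,0,0,0,0,0,0,0,0,0]'

```text
clock: 6.62
eef_pos: [502.4, -324.7, 273.3]
tool_rot: [3.136, 1.061, 1.585]
force: [0.0, 0.2, 0.2]
width: 42.4
gripper_force: 0.0
```

```bash
python3 - <<'E'
from h import *
R,p,s=pose();print(p,s["tool_rot"],s["width"],s["force"],s["qpos"])
c,im=shot("wrist","w4")
for h in(0,10,20,25):
    q=Ro.from_rotvec(-Rtool(0).as_matrix()[:,1]*np.radians(h)); print(h,proj(c,PIN+q.apply([0,-12.7,67.7])),proj(c,PIN+q.apply([0,0,55])))
cv2.imwrite("pics/w4c.png",im)
def reg(lean,d):
    Rt=Rtool(lean); g=p-d*R.as_matrix()[:,2]; rows(Rt,g+d*Rt.as_matrix()[:,2],5)
reg(36,8)
E
```

```text
[ 502.378 -324.748  273.345] [3.136 1.061 1.585] 42.37670567207509 [0.034 0.233 0.198] [-0.648  0.937  1.087  2.079  0.713  0.391 -0.521]
0 [320.553 307.904] [320.905 287.806]
10 [320.615 313.769] [320.968 287.958]
20 [320.676 316.252] [321.027 284.643]
25 [320.704 315.928] [321.053 281.529]
[0.0399, 4.9647, -0.0058, 0.0007, 0.0, -0.0002]
[0.0399, 4.9647, -0.0058, 0.0007, 0.0, -0.0001]
[0.0399, 4.9647, -0.0058, 0.0007, 0.0, -0.0]
[0.0399, 4.9647, -0.0058, 0.0007, 0.0, 0.0]
[0.0399, 4.9647, -0.0058, 0.0007, 0.0, 0.0001]
```

View pics/w4c.png

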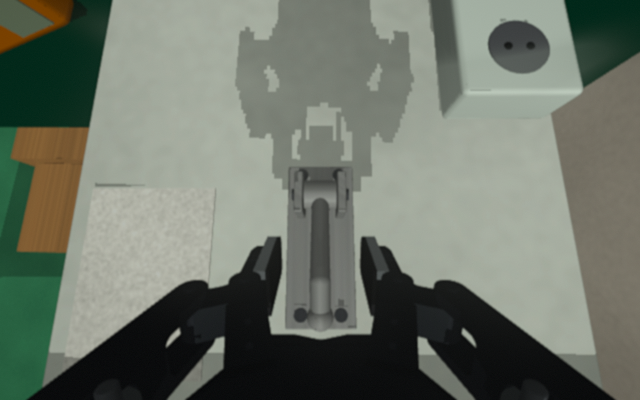

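View w4: ball about (320,322), bend (320,283): hook is ~20° off the face, fingers straddle it. Lean the hand back and re-pinch.

carry_out --deltas '[0,5,0,0.0007,0,0,0,0,5,0,0.0007,0,0,0,0,5,0,0.0007,0,0,0,0,5,0,0.0007,0,0,0,0,5,0,0.0007,0,0,0,0,0,0,0,0,0,1,0,0,0,0,0,0,1,0,0,0,0,0,0,1,0,0,0,0,0,0,1]'

```text
clock: 7.8
eef_pos: [501.9, -322.2, 270.3]
tool_rot: [-3.141, 0.628, 1.591]
force: [-2.0, -0.1, 5.6]
width: 8.8
gripper_force: 57.7
```

```bash
python3 - <<'E'
from h import *
R,p,s=pose();print(p,s["tool_rot"],s["width"],s["force"],s["qpos"])
arc(27,1,1); arc(24,8,1)
E
```

```text
[ 501.902 -322.184  270.307] [-3.141  0.628  1.591] 8.810086886397592 [-1.965 -0.114  5.621] [-0.265  0.549  0.661  1.944  0.49   0.601 -0.08 ]
[0.08, -27.0, -0.04, 0.0148, 0.0, -0.0007, 1.0] end [ 501.704 -309.835  262.138] [-3.137  1.1    1.593]
[0.01, -3.0, -0.0, 0.0016, 0.0, -0.0004, 1.0, 0.01, -3.0, -0.0, 0.0016, 0.0, -0.0004, 1.0, 0.01, -3.0, -0.0, 0.0016, 0.0, -0.0004, 1.0, 0.01, -3.0, -0.0, 0.0016, 0.0, -0.0004, 1.0, 0.01, -3.0, -0.0, 0.0016, 0.0, -0.0004, 1.0, 0.01, -3.0, -0.0, 0.0016, 0.0, -0.0004, 1.0, 0.01, -3.0, -0.0, 0.0016, 0.0, -0.0004, 1.0, 0.01, -3.0, -0.0, 0.0016, 0.0, -0.0004, 1.0] end [ 501.723 -310.999  263.322] [-3.138  1.047  1.593]
```

carry_out --deltas '[0,-3.2,0,0.0017,0,-0.0004,1,0,-3.2,0,0.0017,0,-0.0004,1,0,-3.2,0,0.0017,0,-0.0004,1,0,-3.2,0,0.0017,0,-0.0004,1,0,-3.2,0,0.0017,0,-0.0004,1,0,-3.2,0,0.0017,0,-0.0004,1,0,-3.2,0,0.0017,0,-0.0004,1,0,-3.2,0,0.0017,0,-0.0004,1,0,0,0,0,0,0,0.4,0,0,0,0,0,0,0,0,0,0,0,0,0,0]'

```text
clock: 9.18
eef_pos: [502.0, -310.7, 262.8]
tool_rot: [3.137, 1.072, 1.586]
force: [-0.5, -0.1, 0.1]
width: 42.9
gripper_force: 0.0
```

```bash
python3 - <<'E'
from h import *
R,p,s=pose();print(p,s["tool_rot"],s["width"],s["force"],s["qpos"])
Rt=Rtool(36); g=p-8*R.as_matrix()[:,2]
a=np.degrees(np.arctan2(g[1]-PIN[1],g[2]-PIN[2]));print("hook angle est",a,np.linalg.norm((g-PIN)[1:]))
rows(Rt,g+8*Rt.as_matrix()[:,2],5)
E
```

```text
[ 502.022 -310.665  262.816] [3.137 1.072 1.586] 42.922625060646055 [-0.466 -0.137  0.079] [-0.67   0.958  1.068  2.088  0.73   0.404 -0.576]
hook angle est 48.3205682375675 39.310515892459065
[0.0403, 5.0884, 0.003, 0.0007, -0.0, -0.0002]
[0.0403, 5.0884, 0.003, 0.0007, -0.0, -0.0001]
[0.0403, 5.0884, 0.003, 0.0007, -0.0, -0.0]
[0.0403, 5.0884, 0.003, 0.0007, -0.0, 0.0]
[0.0403, 5.0884, 0.003, 0.0007, -0.0, 0.0001]
```

carry_out --deltas '[0,5.1,0,0.0007,0,0,0,0,5.1,0,0.0007,0,0,0,0,5.1,0,0.0007,0,0,0,0,5.1,0,0.0007,0,0,0,0,5.1,0,0.0007,0,0,0,0,0,0,0,0,0,1,0,0,0,0,0,0,1,0,0,0,0,0,0,1,0,0,0,0,0,0,1]'

```text
clock: 10.3
eef_pos: [501.5, -308.4, 259.7]
tool_rot: [-3.141, 0.63, 1.591]
force: [-0.3, -2.6, 2.2]
width: 8.8
gripper_force: 58.4
```

```bash
python3 - <<'E'
from h import *
R,p,s=pose();print(p,s["tool_rot"],s["width"],s["force"],s["qpos"])
arc(24,8,1)
E
```

```text
[ 501.55  -308.439  259.651] [-3.141  0.63   1.591] 8.849719077050784 [-0.296 -2.59   2.227] [-0.286  0.56   0.651  1.964  0.509  0.592 -0.132]
[0.01, -3.0, -0.0, 0.0016, 0.0, 0.0005, 1.0, 0.01, -3.0, -0.0, 0.0016, 0.0, 0.0005, 1.0, 0.01, -3.0, -0.0, 0.0016, 0.0, 0.0005, 1.0, 0.01, -3.0, -0.0, 0.0016, 0.0, 0.0005, 1.0, 0.01, -3.0, -0.0, 0.0016, 0.0, 0.0005, 1.0, 0.01, -3.0, -0.0, 0.0016, 0.0, 0.0005, 1.0, 0.01, -3.0, -0.0, 0.0016, 0.0, 0.0005, 1.0, 0.01, -3.0, -0.0, 0.0016, 0.0, 0.0005, 1.0] end [ 501.459 -302.776  247.996] [-3.137  1.049  1.593]
```

carry_out --deltas '[0,-3.1,0,0.0016,0,0.0005,1,0,-3.1,0,0.0016,0,0.0005,1,0,-3.1,0,0.0016,0,0.0005,1,0,-3.1,0,0.0016,0,0.0005,1,0,-3.1,0,0.0016,0,0.0005,1,0,-3.1,0,0.0016,0,0.0005,1,0,-3.1,0,0.0016,0,0.0005,1,0,-3.1,0,0.0016,0,0.0005,1,0,0,0,0,0,0,0.4,0,0,0,0,0,0,0,0,0,0,0,0,0,0]'

```text
clock: 11.68
eef_pos: [502.0, -302.6, 248.1]
tool_rot: [3.137, 1.06, 1.586]
force: [-0.2, -0.1, 0.1]
width: 42.7
gripper_force: 0.0
```

```bash
python3 - <<'E'
from h import *
R,p,s=pose();print(p,s["tool_rot"],s["width"],s["force"],s["qpos"])
g=p-8*R.as_matrix()[:,2]
a=np.degrees(np.arctan2(g[1]-PIN[1],g[2]-PIN[2]));print("hook angle est",a,np.linalg.norm((g-PIN)[1:]))
goto(Rtool(36),(503,-333+24+20,330))
E
```

```text
[ 501.994 -302.642  248.067] [3.137 1.06  1.586] 42.69458188306068 [-0.168 -0.052  0.141] [-0.669  0.966  1.039  2.093  0.736  0.404 -0.61 ]
hook angle est 72.90951811291296 39.059590428589544
turn [ 0.209 24.728  0.017] shift mm [-64.808   1.443 -51.941] rows>= 2.4728853676948623
```

carry_out --deltas '[0,0,0,0,0,-0.035,0,0,0,0,0,0,-0.035,0,0,6,0,-0.02,0,0,0,0,6,0,-0.02,0,0,0.5,0,6,0,-0.01,0,0,1,0,6.7,0,0,0,0,1,0,0,0,0,0,0,1]'

```text
clock: 12.55
eef_pos: [500.2, -272.6, 325.9]
tool_rot: [3.132, 0.629, 1.578]
force: [0.4, 0.8, 0.3]
width: 0.4
gripper_force: 0.0
```

```bash
python3 - <<'E'
from h import *
R,p,s=pose();print(p,s["tool_rot"],s["width"],s["force"],s["qpos"])
c,im=shot("wrist","w5")
for h in(55,65,73,80,90):
    q=Ro.from_rotvec(-Rtool(0).as_matrix()[:,1]*np.radians(h)); print(h,proj(c,PIN+q.apply([0,-12.7,67.7])),proj(c,PIN+q.apply([0,0,55])),proj(c,PIN))
cv2.imwrite("pics/w5c.png",cv2.resize(im[50:300,200:440],None,fx=2.4,fy=2.4,interpolation=cv2.INTER_CUBIC))
E
```

```text
[ 500.157 -272.6    325.904] [3.132 0.629 1.578] 0.3780186023652197 [0.435 0.815 0.279] [-0.427  0.464  0.736  1.907  0.445  0.761 -0.069]
55 [322.135 206.602] [322.141 188.672] [321.688 192.426]
65 [321.999 188.516] [322.022 175.381] [321.688 192.426]
73 [321.875 174.148] [321.919 165.364] [321.688 192.426]
80 [321.758 162.141] [321.827 157.328] [321.688 192.426]
90 [321.587 146.603] [321.695 147.382] [321.688 192.426]
```

View pics/w5c.png

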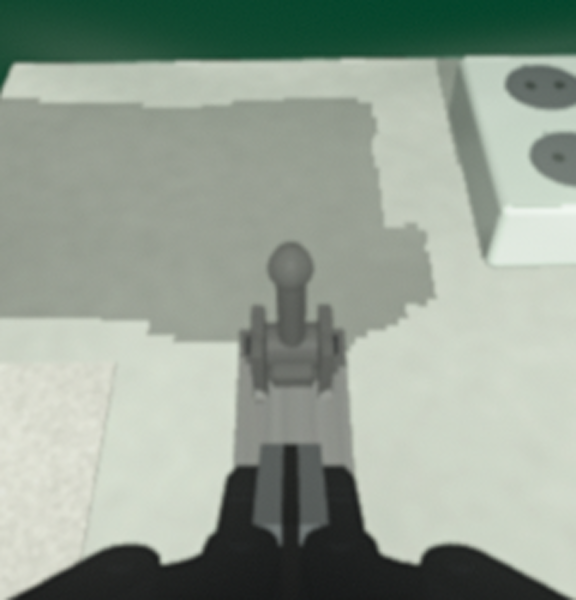

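View w5: ball at (321.3,160) and pin (322,194.6): hook at about 80°. Now push from above with shut fingers.

```bash
python3 - <<'E'
from h import *
goto(Rtool(36),(503,-303,280))
R=Rtool(36);print("down 1mm in tool",R.inv().apply([0,0,-1]))
E
```

```text
turn [ 0.174  0.098 -0.167] shift mm [ 0.072  1.988 54.781] rows>= 0.9966653990864702
down 1mm in tool [0.588 0.    0.809]
```

carry_out --deltas '[0,0,0,0,0.002,0.02,1,0,0,0,0,0,0.02,1,0,0,0,0,0,0.015,1,0,0,0,0.0024,0,0.0032,1,0,0,0,0.0024,0,0.0032,1,0,0,0,0.0024,0,0.0032,1,0,0,0,0.0006,0,0.0008,1,0,0,0,0.0006,0,0.0008,1,0,0,0,0.0006,0,0.0008,1,0,0,0,0.0006,0,0.0008,1,0,0,0,0.0006,0,0.0008,1,0,0,0,0,0,0,1]'

```text
clock: 14.1
eef_pos: [503.6, -301.7, 261.9]
tool_rot: [3.14, 0.63, 1.589]
force: [-0.4, -0.4, -0.4]
width: -0.2
gripper_force: 0.0
```

carry_out --deltas '[0,0,0,0.0006,0,0.0008,1,0,0,0,0.0006,0,0.0008,1,0,0,0,0.0006,0,0.0008,1,0,0,0,0.0006,0,0.0008,1,0,0,0,0.0006,0,0.0008,1,0,0,0,0,0,0,1]'

```text
clock: 14.85
eef_pos: [503.7, -301.6, 256.9]
tool_rot: [3.14, 0.63, 1.589]
force: [0.3, -0.4, 0.7]
width: -0.0
gripper_force: 0.0
```

carry_out --deltas '[0,0,0,0.0006,0,0.0008,1,0,0,0,0.0006,0,0.0008,1,0,0,0,0.0006,0,0.0008,1,0,0,0,0.0006,0,0.0008,1,0,0,0,0,0,0,1]'

```text
clock: 15.48
eef_pos: [503.8, -301.4, 252.9]
tool_rot: [3.14, 0.63, 1.589]
force: [-0.6, 1.3, 2.2]
width: 0.2
gripper_force: 0.8
```

carry_out --deltas '[0,0,0,0.0004,0,0.0006,1,0,0,0,0.0004,0,0.0006,1,0,0,0,0.0004,0,0.0006,1,0,0,0,0.0004,0,0.0006,1,0,0,0,0,0,0,1]'

```text
clock: 16.1
eef_pos: [503.7, -301.6, 250.0]
tool_rot: [3.14, 0.63, 1.589]
force: [0.0, 1.2, 0.8]
width: -0.1
gripper_force: 0.8
```

carry_out --deltas '[0,0,0,0.0004,0,0.0006,1,0,0,0,0.0004,0,0.0006,1,0,0,0,0.0004,0,0.0006,1,0,0,0,0.0004,0,0.0006,1,0,0,0,0,0,0,1]'

```text
clock: 16.73
eef_pos: [504.0, -301.9, 248.6]
tool_rot: [3.139, 0.631, 1.588]
force: [-2.7, 8.6, 15.0]
width: -0.1
gripper_force: 7.6
```

Force rise at 248.6 mm with the stop reached. Plan retreat and the magnifier grasp.

```bash
cat >> h.py <<'E'
h_=np.array([-0.3817,-0.9243,0]); M=np.array([528.,283.4,0]); UP=np.array([0,0,1.])
def Rbench(b=45):
    a=np.radians(b); z=-np.sin(a)*(-h_)*-1-np.cos(a)*UP if 0 else -np.sin(a)*h_-np.cos(a)*UP
    x=-np.cos(a)*h_+np.sin(a)*UP
    return Ro.from_matrix(np.c_[x,np.cross(z,x),z])
def flat(Rt,pt,n,claw,start=None):
    R,p=start or pose()[:2]; w=(R.inv()*Rt).as_rotvec()/n; st=(np.array(pt)-p)/n; o=[]
    for i in range(n):
        o+=[*np.degrees(w).round(1),*((R*Ro.from_rotvec(w*i)).inv().apply(st)/1000).round(4),claw]
    print([float(v) for v in o])
E
sed -i 's/z=-np.sin(a)\*(-h_)\*-1-np.cos(a)\*UP if 0 else /z=/' h.py
python3 - <<'E'
from h import *
R,p,s=pose()
p1=p-60*R.as_matrix()[:,2]
T=M-16*h_+[0,0,9.5]; Rb=Rbench(); pre=T-110*Rb.as_matrix()[:,2]; print(T,pre)
w=(R.inv()*Rb).as_rotvec(); f=.45
Rm=R*Ro.from_rotvec(w*f); pm=p1+(pre+[0,0,90]-p1)*f+[25,0,60]
print(pm)
flat(Rm,pm,10,-0.2,(R,p1)); flat(Rb,pre,10,-0.2,(Rm,pm))
E
```

```text
[534.107 298.189   9.5  ] [504.418 226.296  87.282]
[528.762 -44.771 303.134]
[-0.1, 3.6, 1.1, 0.0175, 0.003, -0.0135, -0.2, -0.1, 3.6, 1.1, 0.0184, 0.0026, -0.0124, -0.2, -0.1, 3.6, 1.1, 0.0192, 0.0023, -0.0112, -0.2, -0.1, 3.6, 1.1, 0.0199, 0.0019, -0.01, -0.2, -0.1, 3.6, 1.1, 0.0205, 0.0015, -0.0087, -0.2, -0.1, 3.6, 1.1, 0.021, 0.0011, -0.0074, -0.2, -0.1, 3.6, 1.1, 0.0215, 0.0007, -0.0061, -0.2, -0.1, 3.6, 1.1, 0.0218, 0.0003, -0.0047, -0.2, -0.1, 3.6, 1.1, 0.0221, -0.0002, -0.0034, -0.2, -0.1, 3.6, 1.1, 0.0222, -0.0006, -0.002, -0.2]
[-0.1, 4.4, 1.4, 0.0262, -0.0085, 0.0212, -0.2, -0.1, 4.4, 1.4, 0.0243, -0.0091, 0.0231, -0.2, -0.1, 4.4, 1.4, 0.0222, -0.0097, 0.0248, -0.2, -0.1, 4.4, 1.4, 0.02, -0.0103, 0.0265, -0.2, -0.1, 4.4, 1.4, 0.0177, -0.0108, 0.0279, -0.2, -0.1, 4.4, 1.4, 0.0152, -0.0113, 0.0291, -0.2, -0.1, 4.4, 1.4, 0.0127, -0.0117, 0.0302, -0.2, -0.1, 4.4, 1.4, 0.01, -0.012, 0.031, -0.2, -0.1, 4.4, 1.4, 0.0073, -0.0123, 0.0317, -0.2, -0.1, 4.4, 1.4, 0.0046, -0.0125, 0.0321, -0.2]
```

carry_out --deltas '[0,0,0,-0.006,0,-0.008,1,0,0,0,-0.009,0,-0.012,1,0,0,0,0,0,-0.04,1,0,3.6,1.1,0.018,0.003,-0.0135,0,0,3.6,1.1,0.019,0.0025,-0.012,0,0,3.6,1.1,0.02,0.002,-0.011,0,0,3.6,1.1,0.021,0.0015,-0.009,0,0,3.6,1.1,0.022,0.001,-0.007,0,0,3.6,1.1,0.023,0.0005,-0.006,0,0,3.6,1.1,0.023,0,-0.004,0,0,3.6,1.1,0.023,0,-0.003,0,0,3.6,1.1,0.023,0,-0.002,0]'

```text
clock: 18.23
eef_pos: [524.4, -71.9, 297.8]
tool_rot: [3.082, 0.056, 1.425]
force: [-0.0, 0.4, -1.4]
width: 42.9
gripper_force: 0.0
```

```bash
python3 - <<'E'
from h import *
R,p,s=pose();print(p,s["tool_rot"],s["qpos"])
a=cv2.imread("pics/top0.png").astype(int);c,im=shot("top","top1")
for y in(90,80,0): 
    q=Ro.from_rotvec(-Rtool(0).as_matrix()[:,1]*np.radians(y)); print(y,proj(c,PIN+q.apply([0,-12.7,67.7])),proj(c,PIN+q.apply([0,0,55])))
d=cv2.cvtColor(abs(a-im.astype(int)).astype(np.uint8),cv2.COLOR_BGR2GRAY)[186:206,455:512]
g=cv2.cvtColor(im,cv2.COLOR_BGR2GRAY)[186:206,455:512]
print(d[4:14:2,::2]);print(g[4:14:2,::2])
Rb=Rbench();T=M-16*h_+[0,0,9.5]
flat(Rb,T-110*Rb.as_matrix()[:,2],12,-0.2)
E
```

```text
[524.417 -71.903 297.839] [3.082 0.056 1.425] [-0.27   0.376  0.437  1.825 -0.125  0.918  0.064]
90 [455.295 196.817] [459.434 197.242]
80 [458.543 196.147] [461.247 196.723]
0 [504.159 192.635] [495.277 193.468]
[[20 21 19 37 49 43 52 50 51 50 44 49 47 44 38 40 49 55 44 53 64 48 19  8
   2  4  3  1  2]
 [20 20 17 37 49 52 50 47 49 48 48 50 41 31 36 49 43 33 22 37 44 60 35 52
  43  7  5  5  2]
 [15 17 19 36 46 48 48 48 46 51 47 51 50 43 48 64 46  5 20 75 79 82 51 57
  52  5  1  3  3]
 [25 35 18 29 55 56 55 56 60 51 58 56 54 45 41 29  3  5  4 53 40 44 18 15
   3 19  2  1  0]
 [35 47 36 11 38 46 42 42 45 45 48 49 45 41 35 27  3 11 19  5  3  5 17  1
  13  1  4  1  1]]
[[ 54  53  54  89 108 112 108 109 110 112 115 113 113 109 102  99 107 116
  107 111 122 118 103 118 120 117 101  92  91]
 [ 50  55  54  88 108 107 107 111 111 112 115 114 104  84  98 106 109 104
   98  89  93  87 104 117 119 118 104  86  93]
 [ 57  58  56  85 109 108 108 111 110 113 114 113 112 104 101 112 111 117
  115  89  88  84 102 118 119 118 107  89  90]
 [ 97 105  86  89 102 104 103 104 103 110 105 107 110 111 107 109 110 117
  121  88  92  87 103 120 120 118 107  90  92]
 [107 115 107 108 116 115 118 119 117 118 118 117 119 117 113 113 107 117
  121  93  86  85  89 118 119 121 111  91  93]]
[-0.2, 3.9, 1.2, 0.0251, -0.0062, 0.0159, -0.2, -0.2, 3.9, 1.2, 0.0238, -0.0068, 0.0176, -0.2, -0.2, 3.9, 1.2, 0.0224, -0.0074, 0.0191, -0.2, -0.2, 3.9, 1.2, 0.0209, -0.0079, 0.0206, -0.2, -0.2, 3.9, 1.2, 0.0192, -0.0084, 0.022, -0.2, -0.2, 3.9, 1.2, 0.0175, -0.0088, 0.0232, -0.2, -0.2, 3.9, 1.2, 0.0156, -0.0093, 0.0243, -0.2, -0.2, 3.9, 1.2, 0.0137, -0.0097, 0.0253, -0.2, -0.2, 3.9, 1.2, 0.0117, -0.01, 0.0261, -0.2, -0.2, 3.9, 1.2, 0.0097, -0.0103, 0.0268, -0.2, -0.2, 3.9, 1.2, 0.0076, -0.0106, 0.0274, -0.2, -0.2, 3.9, 1.2, 0.0054, -0.0108, 0.0278, -0.2]
```

carry_out --deltas '[-0.2,3.9,1.2,0.025,-0.006,0.016,-0.2,-0.2,3.9,1.2,0.024,-0.007,0.0175,-0.2,-0.2,3.9,1.2,0.0225,-0.0075,0.019,-0.2,-0.2,3.9,1.2,0.021,-0.008,0.0205,-0.2,-0.2,3.9,1.2,0.019,-0.0085,0.022,-0.2,-0.2,3.9,1.2,0.0175,-0.009,0.023,-0.2,-0.2,3.9,1.2,0.0155,-0.009,0.0245,-0.2,-0.2,3.9,1.2,0.0135,-0.0095,0.025,-0.2,-0.2,3.9,1.2,0.0115,-0.01,0.026,-0.2,-0.2,3.9,1.2,0.0095,-0.0105,0.027,-0.2,-0.2,3.9,1.2,0.0075,-0.0105,0.0275,-0.2,-0.2,3.9,1.2,0.0055,-0.011,0.028,-0.2]'

```text
clock: 19.77
eef_pos: [536.3, 189.1, 121.5]
tool_rot: [-3.064, -0.731, 1.193]
force: [-0.4, 0.3, -0.2]
width: 50.9
gripper_force: 0.0
```

```bash
python3 - <<'E'
from h import *
R,p,s=pose();print(p,s["tool_rot"],s["qpos"])
Rb=Rbench();T=M-16*h_+[0,0,9.5]
goto(Rb,T-100*Rb.as_matrix()[:,2])
c,im=shot("wrist","w6")
X=lambda a,z=9:proj(c,M+a*h_+[0,0,z])
print("ring",X(75),"lens",X(-78),"mid",X(0),"ends",X(54),X(-34))
cv2.imwrite("pics/w6c.png",im)
E
```

```text
[536.309 189.128 121.508] [-3.064 -0.731  1.193] [ 0.476  0.842 -0.698  2.124 -1.098  0.234  0.736]
turn [-4.984  3.166  0.47 ] shift mm [ -5.307 -39.203  53.876] rows>= 1.2152822537795667
ring [281.008 268.886] lens [297.374 135.259] mid [289.905 196.242] ends [283.703 246.885] [293.352 168.099]
```

View pics/w6c.png

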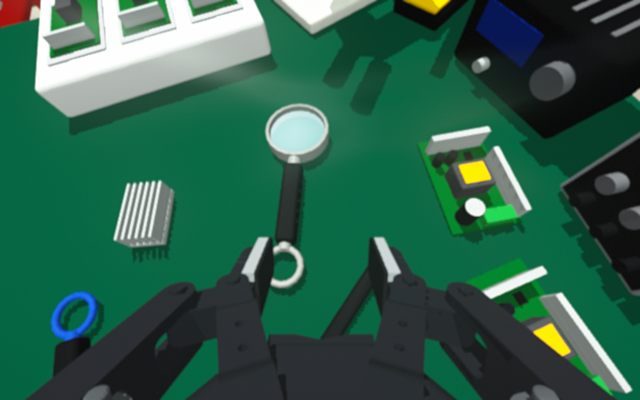

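View w6: ring (286,267), lens (297.5,132), handle from (294,163) to (284,243); wrist joints 5/6 hit their limits at 45° bench lean, so use a smaller lean.

```bash
python3 - <<'E'
from h import *
c=dict(np.load("pics/w6.npz"))
r=onz(c,(286,267),9);l=onz(c,(297.5,132),9);print(r,l,np.linalg.norm(r-l))
a,b=onz(c,(284,243),15),onz(c,(292,163),15);print("handle ends",a,b)
d=(r-l)/np.linalg.norm(r-l);print(d, r-75*d,l+78*d)
for b in(30,25):
    Rb=Rbench(b);T=M-16*h_+[0,0,9.5];goto(Rb,T-80*Rb.as_matrix()[:,2])
E
```

```text
[504.289 214.206   9.   ] [559.248 359.909   9.   ] 155.72357604925648
handle ends [509.225 235.125  15.   ] [541.205 317.753  15.   ]
[-0.353 -0.936  0.   ] [530.759 284.38    9.   ] [531.72  286.928   9.   ]
turn [ -4.954 -11.892   0.891] shift mm [ 17.705 -38.226  74.045] rows>= 1.5489163439061393
turn [ -4.919 -16.889   1.108] shift mm [ 24.464 -38.03   75.772] rows>= 1.762576546971324
```

```bash
sed -i 's/^h_=.*/h_=np.array([-0.367,-0.930,0]); M=np.array([529.5,284.2,0]); UP=np.array([0,0,1.])/' h.py
python3 - <<'E'
from h import *
Rb=Rbench(30);T=M-16*h_+[0,0,9];flat(Rb,T-70*Rb.as_matrix()[:,2],5,-0.2)
E
```

```text
[-0.9, -2.4, 0.0, 0.0033, -0.0072, 0.017, -0.2, -0.9, -2.4, 0.0, 0.004, -0.0074, 0.0167, -0.2, -0.9, -2.4, 0.0, 0.0046, -0.0077, 0.0164, -0.2, -0.9, -2.4, 0.0, 0.0053, -0.008, 0.0161, -0.2, -0.9, -2.4, 0.0, 0.006, -0.0082, 0.0157, -0.2]
```

carry_out --deltas '[-0.9,-2.4,0,0.0033,-0.0072,0.017,-0.2,-0.9,-2.4,0,0.004,-0.0075,0.0167,-0.2,-0.9,-2.4,0,0.0045,-0.0077,0.0164,-0.2,-0.9,-2.4,0,0.0053,-0.008,0.016,-0.2,-0.9,-2.4,0,0.006,-0.0082,0.0157,-0.2,0,0,0,0,0,0,-0.2]'

```text
clock: 20.58
eef_pos: [537.9, 259.5, 92.9]
tool_rot: [-3.106, -0.5, 1.217]
force: [0.1, -0.3, -0.2]
width: 51.0
gripper_force: 0.0
```

```bash
python3 - <<'E'
from h import *
R,p,s=pose();print(p,s["tool_rot"],s["qpos"])
Rb=Rbench(30);T=M-16*h_+[0,0,9];goto(Rb,T-70*Rb.as_matrix()[:,2]);flat(Rb,T,5,-0.2)
E
```

```text
[537.872 259.457  92.864] [-3.106 -0.5    1.217] [-0.033  0.735 -0.329  2.062 -1.099  0.234  0.463]
turn [-2.643  1.389  1.068] shift mm [ -9.989 -16.09   21.611] rows>= 0.5224451074669985
[-0.5, 0.3, 0.2, -0.0017, -0.0026, 0.0183, -0.2, -0.5, 0.3, 0.2, -0.0018, -0.0027, 0.0183, -0.2, -0.5, 0.3, 0.2, -0.0019, -0.0029, 0.0182, -0.2, -0.5, 0.3, 0.2, -0.002, -0.0031, 0.0182, -0.2, -0.5, 0.3, 0.2, -0.0021, -0.0032, 0.0182, -0.2]
```

```bash
python3 - <<'E'
from h import *
Rb=Rbench(15);T=M-16*h_+[0,0,6.5];flat(Rb,T-60*Rb.as_matrix()[:,2],5,-0.2);print(T)
E
```

```text
[-0.5, -2.7, 0.3, 0.0009, -0.003, 0.0071, -0.2, -0.5, -2.7, 0.3, 0.0012, -0.0031, 0.007, -0.2, -0.5, -2.7, 0.3, 0.0016, -0.0032, 0.0069, -0.2, -0.5, -2.7, 0.3, 0.0019, -0.0032, 0.0068, -0.2, -0.5, -2.7, 0.3, 0.0022, -0.0033, 0.0067, -0.2]
[535.372 299.08    6.5  ]
```

carry_out --deltas '[-0.5,-2.7,0.3,0.001,-0.003,0.007,-0.2,-0.5,-2.7,0.3,0.0012,-0.003,0.007,-0.2,-0.5,-2.7,0.3,0.0016,-0.0032,0.007,-0.2,-0.5,-2.7,0.3,0.002,-0.0032,0.0068,-0.2,-0.5,-2.7,0.3,0.0022,-0.0033,0.0067,-0.2,0,0,0,0,0,0,-0.2]'

```text
clock: 21.32
eef_pos: [530.6, 282.4, 63.4]
tool_rot: [-3.139, -0.263, 1.189]
force: [0.2, 0.4, 0.5]
width: 51.5
gripper_force: 0.0
```

```bash
python3 - <<'E'
from h import *
R,p,s=pose();print(p,s["tool_rot"],s["qpos"])
Rb=Rbench(15);T=M-16*h_+[0,0,6.5];goto(Rb,T);z=Rb.as_matrix()[:,2];goto(Rb,T-30*z)
E
```

```text
[530.557 282.421  63.411] [-3.139 -0.263  1.189] [-0.525  0.746  0.145  1.979 -0.903  0.359  0.034]
turn [-0.042 -0.05  -0.333] shift mm [ 1.884 -1.604 59.443] rows>= 1.0817118906809584
turn [-0.042 -0.05  -0.333] shift mm [ 1.91  -1.626 29.443] rows>= 0.5372613845501814
```

carry_out --deltas '[0,0,-0.3,0.001,-0.001,0.02,-0.2,0,0,0,0.001,-0.0006,0.02,-0.2,0,0,0,0,0,0.012,-0.2,0,0,0,0,0,0.006,-0.2,0,0,0,0,0,0,-0.2,0,0,0,0,0,0,0.4,0,0,0,0,0,0,0.7,0,0,0,0,0,0,1,0,0,0,0,0,0,1]'

```text
clock: 22.45
eef_pos: [535.7, 298.6, 8.8]
tool_rot: [-3.141, -0.263, 1.192]
force: [-2.5, -2.4, 5.9]
width: 18.2
gripper_force: 59.9
```

```bash
python3 - <<'E'
from h import *
R,p,s=pose();print(p,s["tool_rot"],s["width"],s["gripper_force"],s["force"],s["qpos"])
Rb=Rbench(15);goto(Rb,M-16*h_+[0,0,6.5])
E
```

```text
[535.667 298.568   8.756] [-3.141 -0.263  1.192] 18.23016703242227 59.89718198776245 [-2.451 -2.433  5.948] [-0.49   0.847  0.056  1.958 -1.013  0.258  0.14 ]
turn [ 0.011 -0.088 -0.149] shift mm [-0.233 -0.462  2.274] rows>= 0.042404947247688105
```

```bash
python3 - <<'E'
from h import *
R,p,s=pose(); print("up 40 in tool",R.inv().apply([0,0,.04]))
p1=p+[0,0,280];Rh=Rtool(74.9);pe=np.array([501.7,-225,270.])
w=(R.inv()*Rh).as_rotvec();Rm=R*Ro.from_rotvec(w*.5);pm=(p1+pe)/2+[20,0,30]
print(pm);flat(Rm,pm,10,1,(R,p1));flat(Rh,pe,12,1,(Rm,pm))
E
```

```text
up 40 in tool [ 0.01  -0.    -0.039]
[538.683  36.784 309.378]
[-0.6, -4.4, -1.1, -0.0228, 0.01, -0.0083, 1.0, -0.6, -4.4, -1.1, -0.0236, 0.0096, -0.0064, 1.0, -0.6, -4.4, -1.1, -0.0242, 0.0092, -0.0044, 1.0, -0.6, -4.4, -1.1, -0.0246, 0.0088, -0.0025, 1.0, -0.6, -4.4, -1.1, -0.0249, 0.0083, -0.0004, 1.0, -0.6, -4.4, -1.1, -0.025, 0.0078, 0.0016, 1.0, -0.6, -4.4, -1.1, -0.025, 0.0073, 0.0036, 1.0, -0.6, -4.4, -1.1, -0.0247, 0.0068, 0.0056, 1.0, -0.6, -4.4, -1.1, -0.0243, 0.0063, 0.0076, 1.0, -0.6, -4.4, -1.1, -0.0238, 0.0057, 0.0095, 1.0]
[-0.5, -3.7, -0.9, -0.0174, 0.0006, 0.0139, 1.0, -0.5, -3.7, -0.9, -0.0165, 0.0002, 0.015, 1.0, -0.5, -3.7, -0.9, -0.0155, -0.0002, 0.016, 1.0, -0.5, -3.7, -0.9, -0.0144, -0.0005, 0.017, 1.0, -0.5, -3.7, -0.9, -0.0133, -0.0009, 0.0179, 1.0, -0.5, -3.7, -0.9, -0.0121, -0.0013, 0.0187, 1.0, -0.5, -3.7, -0.9, -0.0108, -0.0016, 0.0194, 1.0, -0.5, -3.7, -0.9, -0.0095, -0.002, 0.02, 1.0, -0.5, -3.7, -0.9, -0.0082, -0.0023, 0.0206, 1.0, -0.5, -3.7, -0.9, -0.0068, -0.0026, 0.021, 1.0, -0.5, -3.7, -0.9, -0.0054, -0.0029, 0.0214, 1.0, -0.5, -3.7, -0.9, -0.004, -0.0032, 0.0217, 1.0]
```

Lift straight up first.

carry_out --deltas '[0,0,0,0.0026,0,-0.0097,1,0,0,0,0.0052,0,-0.0193,1,0,0,0,0.0104,0,-0.0386,1,0,0,0,0.0104,0,-0.0386,1,0,0,0,0.0104,0,-0.0386,1,0,0,0,0.0104,0,-0.0386,1,0,0,0,0.0104,0,-0.0386,1,0,0,0,0.0104,0,-0.0386,1,0,0,0,0.0052,0,-0.0193,1]'

```text
clock: 23.58
eef_pos: [536.1, 298.7, 300.8]
tool_rot: [3.141, -0.265, 1.193]
force: [0.2, -0.2, -1.7]
width: 18.3
gripper_force: 59.1
```

carry_out --deltas '[-0.6,-4.4,-1.1,-0.0228,0.01,-0.008,1,-0.6,-4.4,-1.1,-0.0236,0.0096,-0.0064,1,-0.6,-4.4,-1.1,-0.0242,0.0092,-0.0044,1,-0.6,-4.4,-1.1,-0.0246,0.0088,-0.0025,1,-0.6,-4.4,-1.1,-0.025,0.0083,0,1,-0.6,-4.4,-1.1,-0.025,0.0078,0.0016,1,-0.6,-4.4,-1.1,-0.025,0.0073,0.0036,1,-0.6,-4.4,-1.1,-0.0247,0.0068,0.0056,1,-0.6,-4.4,-1.1,-0.0243,0.0063,0.0076,1,-0.6,-4.4,-1.1,-0.0238,0.0057,0.0095,1]'

```text
clock: 24.82
eef_pos: [538.9, 36.4, 317.5]
tool_rot: [3.053, 0.516, 1.348]
force: [0.0, -0.0, -1.4]
width: 18.2
gripper_force: 59.1
```

```bash
python3 - <<'E'
from h import *
R,p,s=pose();print(p,s["tool_rot"],s["width"],s["gripper_force"],s["force"],s["qpos"])
flat(Rtool(74.9),(501.7,-225,270),12,1)
E
```

```text
[538.854  36.411 317.472] [3.053 0.516 1.348] 18.2492086139081 59.05108094215393 [ 0.018 -0.026 -1.356] [-0.914  0.618  0.833  1.668  0.075  1.142 -0.392]
[-0.5, -3.7, -0.9, -0.0171, 0.0005, 0.0144, 1.0, -0.5, -3.7, -0.9, -0.0162, 0.0001, 0.0154, 1.0, -0.5, -3.7, -0.9, -0.0151, -0.0002, 0.0165, 1.0, -0.5, -3.7, -0.9, -0.014, -0.0006, 0.0174, 1.0, -0.5, -3.7, -0.9, -0.0128, -0.001, 0.0183, 1.0, -0.5, -3.7, -0.9, -0.0116, -0.0014, 0.0191, 1.0, -0.5, -3.7, -0.9, -0.0103, -0.0017, 0.0198, 1.0, -0.5, -3.7, -0.9, -0.009, -0.002, 0.0204, 1.0, -0.5, -3.7, -0.9, -0.0076, -0.0024, 0.0209, 1.0, -0.5, -3.7, -0.9, -0.0062, -0.0027, 0.0213, 1.0, -0.5, -3.7, -0.9, -0.0048, -0.0029, 0.0216, 1.0, -0.5, -3.7, -0.9, -0.0033, -0.0032, 0.0219, 1.0]
```

carry_out --deltas '[-0.5,-3.7,-0.9,-0.017,0.0005,0.0144,1,-0.5,-3.7,-0.9,-0.0162,0,0.0154,1,-0.5,-3.7,-0.9,-0.015,0,0.0165,1,-0.5,-3.7,-0.9,-0.014,-0.0006,0.0174,1,-0.5,-3.7,-0.9,-0.0128,-0.001,0.0183,1,-0.5,-3.7,-0.9,-0.0116,-0.0014,0.019,1,-0.5,-3.7,-0.9,-0.0103,-0.0017,0.0198,1,-0.5,-3.7,-0.9,-0.009,-0.002,0.0204,1,-0.5,-3.7,-0.9,-0.0076,-0.0024,0.0209,1,-0.5,-3.7,-0.9,-0.0062,-0.0027,0.0213,1,-0.5,-3.7,-0.9,-0.0048,-0.003,0.0216,1,-0.5,-3.7,-0.9,-0.0033,-0.0032,0.022,1]'

```text
clock: 26.32
eef_pos: [502.4, -224.0, 268.0]
tool_rot: [-3.126, 1.301, 1.602]
force: [-0.5, -1.1, -0.6]
width: 18.3
gripper_force: 59.1
```

```bash
python3 - <<'E'
from h import *
R,p,s=pose();print(p,s["tool_rot"],s["width"],s["gripper_force"],s["force"],s["qpos"])
goto(Rtool(74.9),(501.7,-225,270))
flat(Rtool(74.9),(501.7,-225,165),6,1)
E
```

```text
[ 502.442 -223.994  267.985] [-3.126  1.301  1.602] 18.28107958607098 59.13592994213104 [-0.515 -1.069 -0.631] [-0.903  1.173  1.122  2.072  0.602  0.565 -0.644]
turn [-0.057 -0.37   0.236] shift mm [-2.204 -0.766  0.421] rows>= 0.04425964378823597
[-0.0, -0.1, 0.0, 0.0165, -0.0001, 0.0047, 1.0, -0.0, -0.1, 0.0, 0.0165, -0.0001, 0.0047, 1.0, -0.0, -0.1, 0.0, 0.0165, -0.0001, 0.0047, 1.0, -0.0, -0.1, 0.0, 0.0165, -0.0001, 0.0047, 1.0, -0.0, -0.1, 0.0, 0.0165, -0.0001, 0.0047, 1.0, -0.0, -0.1, 0.0, 0.0165, -0.0001, 0.0046, 1.0]
```

carry_out --deltas '[0,-0.1,0,0.0165,0,0.0047,1,0,-0.1,0,0.0165,0,0.0047,1,0,-0.1,0,0.0165,0,0.0047,1,0,-0.1,0,0.0165,0,0.0047,1,0,0,0,0.0165,0,0.0047,1,0,0,0,0.0165,0,0.0047,1,0,0,0,0,0,0,1]'

```text
clock: 27.2
eef_pos: [501.1, -225.4, 163.9]
tool_rot: [-3.112, 1.308, 1.613]
force: [0.1, -0.0, 0.3]
width: 18.0
gripper_force: 59.1
```

```bash
python3 - <<'E'
from h import *
R,p,s=pose();print(p,s["tool_rot"],s["force"],s["qpos"])
goto(Rtool(74.9),(501.7,-225,162))
c,im=shot("wrist","w7")
n=np.array([-.016,1,0]);ring=p+[0,0,90.65]
print("ring",proj(c,ring),"top",proj(c,ring+[0,0,17]),"bot",proj(c,ring-[0,0,17]))
q=Ro.from_rotvec(-Rtool(0).as_matrix()[:,1]*np.pi/2);print("pin",proj(c,PIN),"bend",proj(c,PIN+q.apply([0,0,55])),"ball",proj(c,PIN+q.apply([0,-12.7,67.7])))
c2,t=shot("top","top2"); c3,sc=shot("scene","sc2")
for cc in(c2,c3): print("ring",proj(cc,ring),"ball",proj(cc,PIN+q.apply([0,-12.7,67.7])),"pin",proj(cc,PIN))
k=lambda i,u,v,f,w,h:cv2.resize(i[int(v-h/2):int(v-h/2)+h,int(u-w/2):int(u-w/2)+w],None,fx=f,fy=f,interpolation=cv2.INTER_CUBIC)
u=proj(c,ring)
a=k(im,u[0],200,2,400,300); 
tu=proj(c2,ring);b=k(t,tu[0]+10,tu[1],5,80,60);su=proj(c3,ring);d=k(sc,su[0],su[1],5,80,60)
cv2.imwrite("pics/w7m.png",np.vstack([cv2.resize(k(im,u[0],140,2.5,320,280),(800,700))[:300],np.hstack([b,d])]) if 0 else np.vstack([k(im,u[0],max(60,u[1]),5,160,60),np.hstack([b,d])]))
print("crop origins",int(u[0]-80),int(max(60,u[1])-30),int(tu[0]+10-40),int(tu[1]-30),int(su[0]-40),int(su[1]-30))
E
```

```text
[ 501.12  -225.441  163.926] [-3.112  1.308  1.613] [ 0.071 -0.019  0.309] [-0.874  1.368  1.025  2.057  0.528  0.486 -0.763]
turn [-0.203  0.033  0.395] shift mm [1.968 0.601 0.081] rows>= 0.044500710687565684
ring [318.321 408.049] top [318.112 437.521] bot [318.532 378.375]
pin [319.988 304.589] bend [319.729 334.974] ball [319.231 362.196]
ring [436.51  197.356] ball [455.295 196.817] pin [485.211 196.573]
ring [420.855 241.701] ball [437.802 249.31 ] pin [465.349 263.327]
crop origins 238 378 406 167 380 211
```

carry_out --deltas '[-0.1,0,0.2,-0.0013,0.0003,0.0075,1,-0.1,0,0.2,-0.0013,0.0003,0.0075,1,0,0,0,-0.0013,0,0.0075,1,0,0,0,-0.0013,0,0.0075,1,0,0,0,-0.0013,0,0.0075,1,0,0,0,0,0,0,1]'

```text
clock: 28.1
eef_pos: [501.8, -264.2, 162.0]
tool_rot: [3.134, 1.308, 1.578]
force: [-0.6, -1.4, -0.8]
width: 18.3
gripper_force: 59.1
```

```bash
python3 - <<'E'
from h import *
R,p,s=pose();print(p,s["tool_rot"],s["force"],s["torque"],"ring offset",p[1]+333,"ring z",p[2]+90.65)
goto(Rtool(74.9),(502.2,-273,157.4))
E
```

```text
[ 501.834 -264.167  161.955] [3.134 1.308 1.578] [-0.579 -1.385 -0.786] [1.264 0.025 0.035] ring offset 68.83285888714187 ring z 252.60501353625912
turn [-0.079  0.059 -0.131] shift mm [2.106 0.233 9.717] rows>= 0.18081694021271422
```

carry_out --deltas '[0,0,-0.1,0.0007,0,0.0032,1,0,0,0,0.0007,0,0.0032,1,0,0,0,0.0007,0,0.0033,1,0,0,0,0,0,0,1]'

```text
clock: 28.6
eef_pos: [502.3, -272.4, 157.2]
tool_rot: [3.141, 1.308, 1.586]
force: [0.4, -0.5, 0.6]
width: 18.6
gripper_force: 59.1
```

carry_out --deltas '[0,0,0,0.0007,0,0.004,1,0,0,0,0.0007,0,0.004,1,0,0,0,0.0007,0,0.004,1,0,0,0,0.0008,0,0.0043,1,0,0,0,0,0,0,1]'

```text
clock: 29.22
eef_pos: [502.5, -287.6, 150.1]
tool_rot: [3.141, 1.308, 1.586]
force: [0.2, 0.9, -0.7]
width: 17.8
gripper_force: 59.1
```

```bash
python3 - <<'E'
from h import *
R,p,s=pose();print(p,s["tool_rot"],s["force"],s["torque"],"ring offset",p[1]+333,"ring z",p[2]+90.65)
goto(Rtool(74.9),(502.4,-290,p[2]))
ring=p+[0,0,90.65];k=lambda i,u,f,w,h:cv2.resize(i[int(u[1]-h/2):int(u[1]-h/2)+h,int(u[0]-w/2):int(u[0]-w/2)+w],None,fx=f,fy=f,interpolation=cv2.INTER_CUBIC)
c2,t=shot("top","top3"); c3,sc=shot("scene","sc3");cw,w=shot("wrist","w8")
m=np.hstack([k(t,proj(c2,ring),8,50,40),k(sc,proj(c3,ring),8,50,40)])
b=np.hstack([cv2.resize(w,(448,280)),np.zeros((280,352,3),np.uint8)]);b[:,448:]=k(w,(320,340),4,88,70) 
cv2.imwrite("pics/fin.png",np.vstack([m,b]))
for c in(c2,c3,cw):print(proj(c,ring))
E
```

```text
[ 502.456 -287.583  150.135] [3.141 1.308 1.586] [ 0.197  0.935 -0.728] [1.23  0.012 0.021] ring offset 45.41692999531563 ring z 240.78525457041104
turn [-0.041  0.038 -0.017] shift mm [-0.628 -0.093  2.333] rows>= 0.04395607564128159
[463.971 197.165]
[445.884 254.685]
[319.158 407.496]
```

View pics/fin.png

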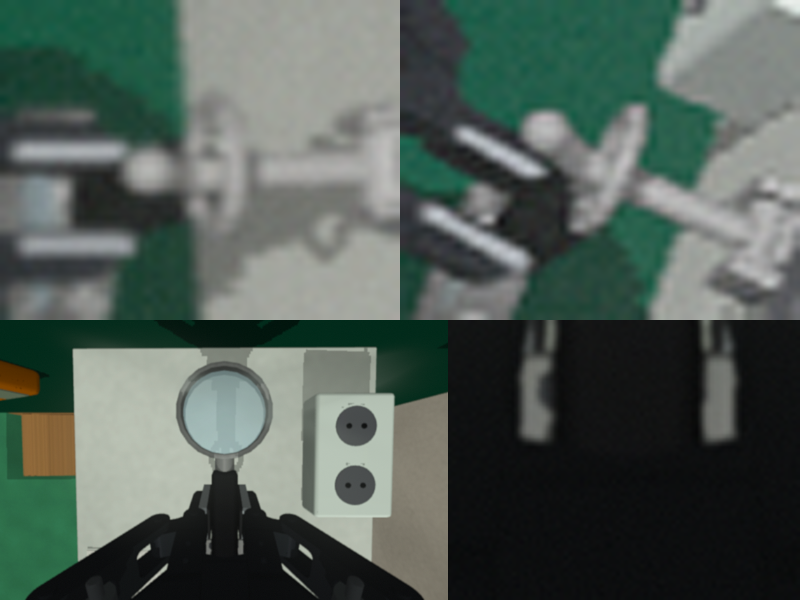

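Final check view: ring (centre ≈(217,164) in top crop) is threaded onto the level hook bar (v≈169) behind the ball, lens straight below the handle. Ease it down.

carry_out --deltas '[0,0,0,0.0012,-0.0005,0.0012,1,0,0,0,0.0013,-0.0005,0.0007,1,0,0,0,0.0014,0,0.0004,1,0,0,0,0.0014,0,0.0004,1,0,0,0,0.0007,0,0.0002,1,0,0,0,0.0005,0,0.0001,1,0,0,0,0,0,0,1]'

```text
clock: 30.25
eef_pos: [501.7, -288.4, 143.2]
tool_rot: [3.14, 1.308, 1.585]
force: [-0.1, 1.1, -1.5]
width: 18.4
gripper_force: 59.1
```

carry_out --deltas '[0,0,0,0.0005,0,0.0001,1,0,0,0,0.0005,0,0.0001,1,0,0,0,0.0005,0,0.0002,1,0,0,0,0,0,0,1]'

```text
clock: 30.75
eef_pos: [501.7, -288.6, 142.2]
tool_rot: [3.139, 1.309, 1.584]
force: [-0.0, 0.3, 1.6]
width: 18.0
gripper_force: 59.2
```

carry_out --deltas '[0,0,0,-0.0004,0,-0.0001,1,0,0,0,0,0,0,1,0,0,0,0,0,0,1]'

```text
clock: 31.12
eef_pos: [501.7, -288.5, 142.2]
tool_rot: [3.14, 1.308, 1.584]
force: [0.7, -0.3, 2.0]
width: 18.2
gripper_force: 59.2
```

```bash
python3 - <<'E'
from h import *
R,p,s=pose();print(p,s["force"],s["torque"],np.degrees(R.as_matrix()[2,1]),np.degrees(np.arccos(-R.as_matrix()[2,2])))
E
```

```text
[ 501.666 -288.463  142.215] [ 0.689 -0.288  1.971] [0.696 0.03  0.048] 0.0295853122773274 74.93428855698069
```

carry_out --deltas '[0,0,0,-0.0004,0,-0.0001,1,0,0,0,0,0,0,1]'

```text
clock: 31.38
eef_pos: [501.7, -288.4, 142.3]
tool_rot: [3.14, 1.307, 1.585]
force: [-0.1, -0.4, 0.2]
width: 18.3
gripper_force: 59.2
```

carry_out --deltas '[0,0,0,0,0,0,0.57,0,0,0,0,0,0,0.55,0,0,0,0,0,0,0.53,0,0,0,0,0,0,0.5,0,0,0,0,0,0,0.47,0,0,0,0,0,0,0.44,0,0,0,0,0,0,0.4,0,0,0,0,0,0,0.3,0,0,0,0,0,0,0.2,0,0,0,0,0,0,0.1]'

```text
clock: 32.62
eef_pos: [501.8, -288.4, 142.4]
tool_rot: [3.14, 1.308, 1.585]
force: [-0.1, 0.9, -0.4]
width: 38.4
gripper_force: 0.0
```

```bash
python3 - <<'E'
from h import *
import time
R,p,s=pose();print(p,s["force"],s["width"])
c,a=shot("wrist","r0")
for i in range(4): b=shot("wrist",f"r{i+1}")[1]
for q in("r0","r4"):
    im=cv2.imread(f"pics/{q}.png");hsv=cv2.cvtColor(im,cv2.COLOR_BGR2HSV)
    m=cv2.inRange(hsv,(80,35,120),(110,255,255));n,l,st,ce=cv2.connectedComponentsWithStats(m);i=1+st[1:,4].argmax();print(q,st[i],ce[i])
w8=cv2.imread("pics/w8.png");hsv=cv2.cvtColor(w8,cv2.COLOR_BGR2HSV);m=cv2.inRange(hsv,(80,35,120),(110,255,255));n,l,st,ce=cv2.connectedComponentsWithStats(m);i=1+st[1:,4].argmax();print("w8",st[i],ce[i])
E
```

```text
[ 501.764 -288.384  142.417] [-0.137  0.878 -0.44 ] 38.39789569589524
r0 [280  73  91  38 657] [325.924  83.431]
r4 [279  74  91  35 658] [325.574  83.324]
w8 [287  73  86  36 592] [327.485  82.294]
```

carry_out --deltas '[0,0,0,0.001,0,-0.005,0,0,0,0,0.002,0,-0.01,0,0,0,0,0.002,0,-0.01,0,0,0,0,0.003,0,-0.015,0,0,0,0,0.004,0,-0.02,0,0,0,0,0.006,0,-0.03,0,0,0,0,0.006,0,-0.03,0,0,0,0,0,0,-0.03,0,0,0,0,0,0,0,0,0,0,0,0,0,0,0]'

```text
clock: 34.12
eef_pos: [499.0, -137.3, 158.5]
tool_rot: [3.14, 1.308, 1.585]
force: [-0.4, 1.1, -0.2]
width: 42.9
gripper_force: 0.0
```

```bash
python3 - <<'E'
from h import *
R,p,s=pose();print(p,s["force"],s["clock"])
L=[];prev=None
for i in range(8):
    c,im=shot("wrist",f"s{i}");hsv=cv2.cvtColor(im,cv2.COLOR_BGR2HSV)
    m=cv2.inRange(hsv,(80,35,120),(110,255,255));n,l,st,ce=cv2.connectedComponentsWithStats(m);k=1+st[1:,4].argmax();L.append((st[k][4],*ce[k].round(1)))
    g=cv2.cvtColor(im,cv2.COLOR_BGR2GRAY).astype(float)
    if prev is not None: print("diff",abs(g-prev).mean().round(2),end=" ")
    prev=prev if prev is not None else g
print(L); print("lens expected",proj(c,[501.7,-289,142.3+90.65-153]))
E
```

```text
[ 499.005 -137.29   158.452] [-0.419  1.119 -0.205] 34.125
diff 1.25 diff 1.51 diff 1.54 diff 1.44 diff 1.29 diff 1.12 diff 0.97 [(np.int32(207), np.float64(611.1), np.float64(170.9)), (np.int32(213), np.float64(610.6), np.float64(170.9)), (np.int32(208), np.float64(611.2), np.float64(170.9)), (np.int32(207), np.float64(611.1), np.float64(170.9)), (np.int32(196), np.float64(611.4), np.float64(170.9)), (np.int32(194), np.float64(611.4), np.float64(170.9)), (np.int32(190), np.float64(611.7), np.float64(171.0)), (np.int32(187), np.float64(611.7), np.float64(171.0))]
lens expected [320.297 144.684]
```

carry_out --deltas '[0,0,0,0,0,0,0,0,0,0,0,0,0,0,0,0,0,0,0,0,0,0,0,0,0,0,0,0]'

```text
clock: 35.02
eef_pos: [499.4, -137.3, 158.3]
tool_rot: [3.14, 1.308, 1.585]
force: [0.3, -0.4, -0.7]
width: 42.7
gripper_force: 0.0
```

```bash
python3 - <<'E'
from h import *
F=[]
for i in range(16): F.append(cv2.cvtColor(shot("wrist",f"t{i}")[1],cv2.COLOR_BGR2GRAY).astype(np.float32))
c=ctrl.calibration("wrist")
def win(f,u0,u1,v0,v1): return np.ascontiguousarray(f[v0:v1,u0:u1])
for nm,b in(("lens",(275,365,100,190)),("backgr",(420,560,100,240))):
    h=cv2.createHanningWindow((b[1]-b[0],b[3]-b[2]),cv2.CV_32F)
    print(nm,[tuple(np.round(cv2.phaseCorrelate(win(F[0],*b),win(f,*b),h)[0],2)) for f in F[1::2]])
g=cv2.medianBlur(F[-1].astype(np.uint8),3)
print(cv2.HoughCircles(g[60:230],cv2.HOUGH_GRADIENT,1,60,param1=80,param2=30,minRadius=25,maxRadius=60))
lens=np.array([501.7,-289,80.]);print("lens exp",proj(c,lens),"rim R",proj(c,lens+[36,0,0]))
print(ctrl.read_state()["clock"])
E
```

```text
lens [(np.float64(0.0), np.float64(-0.03)), (np.float64(0.05), np.float64(-0.01)), (np.float64(0.0), np.float64(-0.02)), (np.float64(0.03), np.float64(0.02)), (np.float64(0.07), np.float64(0.01)), (np.float64(-0.05), np.float64(0.07)), (np.float64(0.05), np.float64(-0.07)), (np.float64(0.05), np.float64(0.03))]
backgr [(np.float64(0.03), np.float64(0.06)), (np.float64(0.06), np.float64(0.03)), (np.float64(0.05), np.float64(0.03)), (np.float64(0.05), np.float64(0.06)), (np.float64(0.1), np.float64(-0.0)), (np.float64(0.12), np.float64(-0.01)), (np.float64(0.11), np.float64(0.02)), (np.float64(0.11), np.float64(-0.0))]
[[[318.5  84.5  28.5]]]
lens exp [319.856 144.903] rim R [353.421 144.956]
35.825
```

The lens circle is at (318.5,144.5), where predicted, and does not move over 0.8 s. Hand in.

```bash
python3 -c "
from cell import ctrl
print(ctrl.finish_job())"
```

```text
the job is handed in; nothing more can be done
None
```

The job is handed in at about 36 s: the hook is folded down on its stop, and the magnifier hangs from it by its ring, straight and still, lens lowest; the gripper is clear of it, and I did not re-check the other things on the bench.

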